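# Walk the heavy flask round to face the fence

## Task

Pushing only with the fingertips, walk the heavy steel flask round until its striped front faces the aluminium fence, and push it home so that the whole front sits flush against the fence with the red stripe inside the green band. Have it nearly square before it touches the fence, so that no corner is driven into the bar. Keep the flask flat on the worktop (push it, never lift or tip it), and leave everything else where it stands.

Things in the scene. Friction and masses are not known exactly. Their poses are not given: they have to be found in the camera images.
- flask: plaster-filled steel flask, a loose block 100 (its x) by 130 (its y) by 50 mm high, 0.75 to 1 kg; slides under 4 to 12 N; too wide to grip. Origin at the centre of its underside, z up, x out of the front: the 130 mm face with a 10 mm wide red stripe, which runs on over the top. It starts about 0.17 m before the fence, turned 35 to 70 degrees anticlockwise (from above) from facing it
- flask_front_l (a point): lower left end of the flask's front face: flask frame (50, 65, 20) mm
- flask_front_r (a point): lower right end of the flask's front face: flask frame (50, -65, 20) mm
- flask_stripe (a point): red stripe where the front face meets the top: flask frame (50, 0, 50) mm
- fence: aluminium bar fixed to the worktop, 260 mm long (its y), 20 thick, 30 high, with a 6 mm high foot behind it. Origin on the worktop under the middle of its working face, the one towards the robot; x points from that face into the bar, away from the flask; z up. A green band 36 mm wide is painted round the middle of the bar (y from -18 to 18 mm)
- yellow_block: yellow bur block with short burs, 56x56x26 mm, loose, stands off the left end of the fence; leave it alone. Origin at the centre of its underside
- stone_case: small black case with a clear lid, 32x44x22 mm, loose, stands off the right end of the fence; leave it alone. Origin at the centre of its underside
- phone: black phone lying flat, 150x78x11 mm, loose, to the right of the work; leave it alone. Origin at the centre of its underside
- cast_left: cream plaster dental cast, 66x68x30 mm, loose, to the left of the work; leave it alone. Origin at the centre of its underside

How it is judged:
At the end, for the whole second after the job is handed in: Both ends of the flask's striped front face lie within 5 mm of the fence's working face, the middle of the red stripe lies within the green band (18 mm either side of the fence's middle), and the flask lies flat and still on the worktop (x of flask_front_l in the frame of fence between -0.005 and 0.004 m and x of flask_front_r in the frame of fence between -0.005 and 0.004 m and y of flask_stripe in the frame of fence between -0.018 and 0.018 m and height (world z) of flask below 0.003 m and angle between flask's own z axis and vertical below 0.05 rad and linear speed of flask below 0.01 m/s and angular speed of flask below 0.05 rad/s); the robot touches nothing.
It fails at once if the flask is lifted or tipped (more than 6 mm or 0.12 rad) (height (world z) of flask above 0.006 m or angle between flask's own z axis and vertical above 0.12 rad).
It fails at once if a corner of the flask is driven against the fence while the flask is more than 0.3 rad (17 degrees) from square to it (contact force between flask and fence above 1 N and angle between the x axis of flask and the x axis of fence, either way round above 0.3 rad).
It fails at once if the yellow bur block, the black case, the phone or the loose cast is moved more than 15 mm (distance of any of yellow_block, stone_case, phone, cast_left from where it was at the start of the episode above 0.015 m).
It also fails if it takes over 54 s, if anything falls off the work surface, if the arm or the gripper's body presses on something with over 40 N, if the wrist force passes 120 N, or if a joint passes its speed limit or range.

## Robot

A 7-joint arm with a two-finger parallel gripper is mounted at the origin on a cart in front of the work surface, level with it; the furniture and walls round the work are solid. World frame = base frame: x ahead of the robot, y to its left, z up, the work surface at z = 0. Lengths are in m, angles in rad, forces in N, time in s.
With the tool pointing down it reaches from about 0.425 to 0.875 m from the base axis. Payload 4.7 kg.
Tool frame: the origin (TCP) lies on the centre line of the jaws, within the pads' length; the fingertips stand ahead of it and the grasp point (between the pads) lies 2 mm behind it (nose_length is the z of the fingertips in the tool frame, in m); z points along the fingers, y is the line along which they close (so a half turn about z gives the same grasp; the last joint's range is limited). The gripper opens to 87 mm and grips with 3 to 60 N. Pads are 19 mm wide; open, the fingers measure 117 mm over their backs; the gripper's body (75 mm by 190 mm) begins 51 mm behind the grasp point.
Start: joints at [1.213, 0.321, -0.07, 1.45, 0.023, 1.371, -0.057], TCP at [0.236, -0.606, 0.24] pointing down, gripper open.
Joint ranges: [-2.86, 2.86], [-0.3, 2.09], [-1.38, 1.24], [0.06, 2.45], [-1.56, 4.7], [0.09, 2.05], [-2.69, 2.69]. Speed limits (rad/s): [2.57, 2.57, 3.14, 3.14, 3.14, 3.14, 3.14].

## Interface

Orientations are given as a rotation vector (axis times angle).
In Python, from bench import * gives the robot as it stands.
- The arm moves only by the tool send_rows, never from a script. Its arguments are lists of equal length, an entry for each row: "xyz": the shift along the tool's x, y, z in mm, a list of three; "dr": the turn, a rotation vector about the tool's x, y, z in rad, a list of three. A call has exactly 10 rows; each row is the pose to reach, as a shift and turn from the pose commanded when the call began, along the tool's axes at that moment; what a row does not reach only later rows make up. A row lasts 1/12 s, in which the tool goes at most 41.7 mm and 7.16 degrees, less where a joint would pass 70% of its speed; a pose out of reach is approached as far as the arm can. A call with a gripper value outside its range is refused whole. "jaw" is the finger opening in mm, from 0 to 87, set as the call begins (left out, the last holds). The fingers move at their own pace and stop on an object; "grip_force" is the grip in N (left out, the last holds). Time passes only in rows, so rows that repeat a pose let the fingers close, or fill a call up. It gives the time, the measured TCP pose, the force, the opening and the grip force at its end, in the units of the state.
- get_state(): the state, without advancing time (a new reading comes with each control period).
- get_image(name): name is "side" or "top" or "wrist"; returns the picture (420x560x3 uint8, red, green, blue); there is no depth.
- calibration(name): a dict with "vfov" (degrees; the focal length in pixels is half the picture's height over the tangent of half this angle, whatever the lens; pixels are square), "cx", "cy" (the principal point, pixels), "rvec" (rotation vector, rad) and "tvec" (3), from world to camera coordinates, as OpenCV has them; the wrist camera has in their place "hand_eye" (4x4, takes a point from camera to tool coordinates, whose origin is the TCP and whose axes are the flange's). Camera axes: x right, y down, z forward; pixel columns grow to the right and rows downward; lengths in m; the calibration is good to about 2 mm. A picture is of the moment at which its call begins: read the wrist's pose just before it. calibration takes no time and is no camera call.
- close_job(): hands the job in; it is judged then, once.
The state is a dict: "time": time; "joint_positions": joint angles; "qd": joint speeds; "joint_torque": joint torques, N m; "position": TCP position; "tool_rot": TCP orientation; "ft_force": force on the tool from outside, world axes, zero at the start; "torque": the same for the moment, N m; "grip_width": opening from 0.0 (shut) to 1.0 (fully open); "grip_force": force on a finger pad.
Only numpy, scipy, OpenCV 4.12 (cv2) and the standard library are available. Lean on these libraries where they do the work, as an engineer would, in place of code of your own. Each camera call takes 0.05 s, during which the arm holds its last target. There are 200 camera calls.

## Working session

There is one attempt and no reset: what is moved stays moved. The work goes in short steps, Python scripts to look and compute and a tool call to move; the robot and the scene stay as the last step left them, time stands still between calls to the robot, and variables do not carry over. Pictures are saved under pics/ and viewed, at most 10 in all, crops included, and the job is handed in when it is done.

Besides the shell and the picture viewer there is one more tool, called after "Request:" as name(argument=value, ...), one argument or row to a line, values as JSON. send_rows: Moves the arm, as the interface text tells. Its arguments: {"type":"object","properties":{"xyz":{"type":"array"},"dr":{"type":"array"},"jaw":{"type":"number"},"grip_force":{"type":"number"}},"required":["xyz","dr"]}

```bash
mkdir -p pics; ls
python3 - <<'E'
from bench import *
import cv2
s=get_state(); print(s)
for n in ("top","side"):
    im=get_image(n); cv2.imwrite(f"pics/{n}0.png",im[...,::-1]); print(n,calibration(n))
c=calibration("wrist"); print(c)
E
```

```text
pics
{'time': 0.0, 'joint_positions': array([ 1.21307662,  0.32181231, -0.07007939,  1.45170569,  0.02261162,
        1.37075553, -0.05688689]), 'qd': array([ 2.71335632e-04, -2.83325611e-04,  1.76973239e-04,  1.53860780e-04,
       -5.87576950e-04, -8.70209536e-04, -2.70192709e-05]), 'joint_torque': array([ 4.48967503e-04, -4.91286993e+01, -4.03566342e-01, -3.12529993e+01,
       -6.39283005e-02,  4.38176352e-02,  1.83660800e-04]), 'position': array([ 0.23591145, -0.60511847,  0.23845296]), 'tool_rot': array([-3.08564011e+00, -5.80418970e-01,  7.19853663e-04]), 'ft_force': array([ 0.36065815, -0.04155363, -0.1297181 ]), 'torque': array([ 0.00526938, -0.01678063,  0.01583677]), 'grip_force': 0.0, 'grip_width': 1.0016611617343796}
top {'vfov': 56.8767015100043, 'cx': 280.9500257526614, 'cy': 217.48511392111314, 'rvec': array([ 2.09810168, -2.13183794,  0.22709859]), 'tvec': array([0.04787076, 0.57058663, 1.04439779])}
side {'vfov': 56.1510934769739, 'cx': 288.402695263924, 'cy': 205.9933509988133, 'rvec': array([ 2.31508467, -0.14343217,  0.06462663]), 'tvec': array([-0.56282635,  0.13078261,  1.07622501])}
{'vfov': 65.64298618173072, 'cx': 281.8626159128004, 'cy': 211.52066762375946, 'hand_eye': array([[ 1.79542976e-04, -9.59301888e-01, -2.82382463e-01,
         7.72461289e-02],
       [ 9.99999968e-01,  2.22984314e-04, -1.21701266e-04,
        -2.09562391e-04],
       [ 1.79715114e-04, -2.82382432e-01,  9.59301897e-01,
        -1.45564706e-01],
       [ 0.00000000e+00,  0.00000000e+00,  0.00000000e+00,
         1.00000000e+00]])}
```

View pics/top0.png

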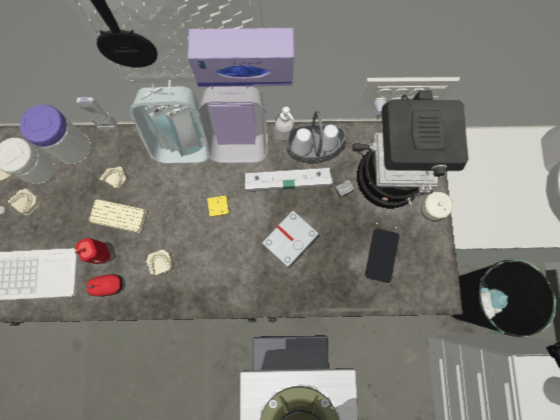

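View pics/side0.png

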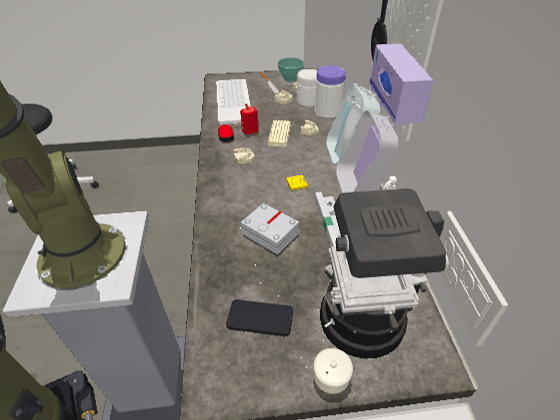

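```bash
python3 -c "
import bench;print([x for x in dir(bench) if x[0]!='_']); print(getattr(bench,'nose_length',None))"
```

```text
['MotionError', 'calibration', 'close_job', 'get_image', 'get_state', 'nose_length']
0.017
```

Top view: flask at about (290,238) with its red stripe from (277,224) to (295,242). The fence runs from (246,180) to (331,178), with green at (289,184). Yellow block is at (218,206), case (346,187), phone (382,255), cast (159,262). The side view agrees.

```bash
cat > h.py <<'E'
from bench import *
import numpy as np, cv2
from scipy.spatial.transform import Rotation as R
def cam(n):
    c=calibration(n); f=210/np.tan(np.radians(c['vfov']/2))
    K=np.array([[f,0,c['cx']],[0,f,c['cy']],[0,0,1]])
    if n=='wrist':
        s=get_state(); T=np.eye(4); T[:3,:3]=R.from_rotvec(s['tool_rot']).as_matrix(); T[:3,3]=s['position']
        M=T@c['hand_eye']
    else:
        M=np.eye(4); r=R.from_rotvec(c['rvec']).as_matrix(); M[:3,:3]=r.T; M[:3,3]=-r.T@c['tvec']
    return K,M
def ray(px,z,KM):
    K,M=KM; p=np.c_[np.atleast_2d(px),np.ones(len(np.atleast_2d(px)))]
    d=(M[:3,:3]@np.linalg.inv(K)@p.T).T; o=M[:3,3]
    return (o+d*((z-o[2])/d[:,2])[:,None])[:,:2]
def proj(P,KM):
    K,M=KM; q=K@np.linalg.inv(M)[:3]@np.r_[P,1]; return q[:2]/q[2]
def masks(im):
    h=cv2.cvtColor(im,cv2.COLOR_RGB2HSV); H,S,V=cv2.split(h)
    return dict(red=((H<8)|(H>172))&(S>130)&(V>90), green=(H>60)&(H<90)&(S>90)&(V>50), yellow=(H>22)&(H<34)&(S>150)&(V>120), grey=(S<45)&(V>120)) 
def flask(im,KM,near=None):
    """centre, yaw of the flask from its top contour and stripe"""
    m=masks(im); red=m['red']; n,l,st,ce=cv2.connectedComponentsWithStats(red.astype(np.uint8))
    W=[ray(c,.05,KM)[0] for c in ce]
    ok=[i for i in range(1,n) if near is None or np.linalg.norm(W[i]-near)<.12]
    i=max(ok,key=lambda i:st[i,4]); pr=np.argwhere(l==i)[:,::-1].astype(float)
    g=(m['grey']|(l==i)).astype(np.uint8)
    g=cv2.morphologyEx(g,cv2.MORPH_CLOSE,np.ones((3,3)))
    n2,l2,_,_=cv2.connectedComponentsWithStats(g)
    j=np.bincount(l2[l==i]).argmax(); c=max(cv2.findContours((l2==j).astype(np.uint8),0,1)[0],key=cv2.contourArea)
    w=ray(c[:,0].astype(float),.05,KM)
    rect=cv2.minAreaRect((w*1000).astype(np.float32))
    return ray(pr,.05,KM),rect,(l2==j)
E
python3 - <<'E'
from h import *
KM=cam('top'); im=get_image('top')
m=masks(im)
print("green",ray(np.argwhere(m['green'])[:,::-1][[0]],.03,KM), m['green'].sum())
roi=np.zeros(im.shape[:2],bool); roi[165:195,235:340]=1
p=np.argwhere(m['green']&roi)[:,::-1]; print('green',len(p),p.min(0),p.max(0),ray(p,.03,KM).mean(0))
p=np.argwhere(m['grey']&roi)[:,::-1].astype(np.int32)
w=(ray(p,.03,KM)*1000).astype(np.float32); print('fence',cv2.minAreaRect(w))
r,rect,_=flask(im,KM,ray([288,235],.05,KM)[0]); print('red',r.mean(0),'flask',rect)
u=np.linalg.svd(r-r.mean(0))[2][0]; print('stripe dir',np.degrees(np.arctan2(u[1],u[0])), np.sort((r-r.mean(0))@u)[[0,-1]])
for n,px,z in(('yellow',(218,206),.026),('case',(346,187),.022),('phone',(382,255),.011),('cast',(159,262),.03)): print(n,ray(px,z,KM))
E
```

```text
green [[0.68848559 0.02759318]] 63
green 63 [284 181] [293 188] [0.67874918 0.01533587]
fence ((693.4066162109375, 19.23590087890625), (310.9613342285156, 90.30681610107422), 89.15657806396484)
red [0.52901753 0.02901602] flask ((518.2418823242188, 16.160873413085938), (114.1070785522461, 155.76156616210938), 43.8354606628418)
stripe dir -133.9167685892689 [-0.0289339   0.02782403]
yellow [[0.61576184 0.22359512]]
case [[ 0.66945181 -0.15799049]]
phone [[ 0.465038   -0.25461585]]
cast [[0.45316769 0.38818117]]
```

```bash
python3 -c "
import cv2;im=cv2.imread('pics/top0.png')[150:300,190:410];cv2.imwrite('pics/crop1.png',cv2.resize(im,None,fx=3.6,fy=3.6,interpolation=cv2.INTER_CUBIC))"
```

```text
(no output)
```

View pics/crop1.png

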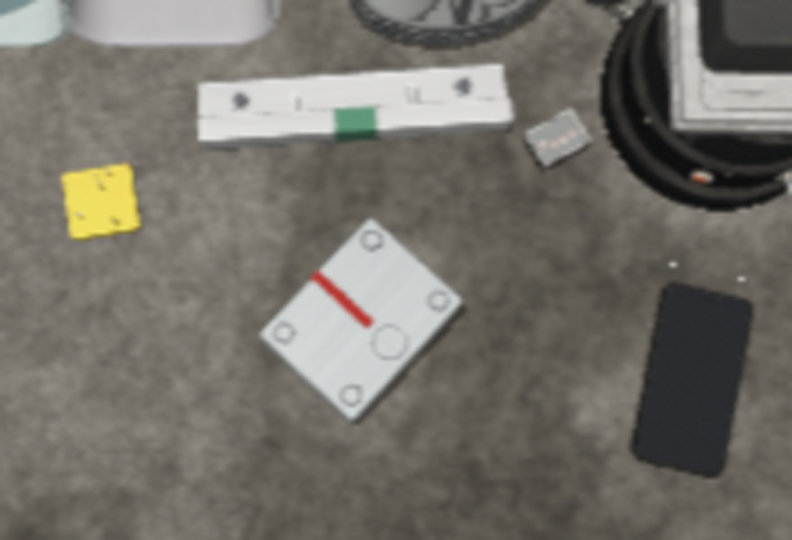

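The crop shows the flask's top corners at (371,219), (462,302), (352,421) and (261,335), and the stripe at the front edge at (316,276). The bar's front top edge runs from (198,140) to (513,124), and green spans x 334 to 377.

Run:
```python
from h import *
KM=cam('top')
def c(pts,z): return ray((np.array(pts,float)+.5)/3.6-.5+[190,150],z,KM)
f=c([(371,219),(462,302),(352,421),(261,335),(316,276)],.05); print(f.round(4), f[:4].mean(0))
for i in range(4): 
    d=f[(i+1)%4]-f[i]; print(np.linalg.norm(d),np.degrees(np.arctan2(d[1],d[0])))
b=c([(198,140),(513,124)],.03); d=b[0]-b[1]; print('fence',b,np.linalg.norm(d),'x-axis yaw',np.degrees(np.arctan2(-d[0],d[1])))
print('green front',c([(334,138),(377,137)],.03))
```

```text
[[ 0.5934  0.0045]
 [ 0.5249 -0.0659]
 [ 0.4327  0.0229]
 [ 0.5011  0.0931]
 [ 0.5476  0.0492]] [0.51301895 0.01365248]
0.09821015989574351 -134.16706315987634
0.12809946902623603 136.07788182759273
0.09807402831040113 45.729592011083525
0.1279232299409006 -43.860736310998156
fence [[ 0.66693669  0.14485784]
 [ 0.67676675 -0.11564936]] 0.2606925974285884 x-axis yaw 2.160990709182846
green front [[ 0.66696294  0.0326875 ]
 [ 0.66728641 -0.00282294]]
```

```bash
cat >> h.py <<'E'
def move(x,y,z,yaw,frm=None):
    """tool-axis shift (mm) and turn (rad) from the present pose (or frm=(x,y,z,yaw deg)) to a tool-down pose"""
    def P(x,y,z,a):
        a=np.radians(a); return np.array([x,y,z]),np.array([[np.cos(a),np.sin(a),0],[np.sin(a),-np.cos(a),0],[0,0,-1.]])
    if frm is None:
        s=get_state(); p,r=s['position'],R.from_rotvec(s['tool_rot']).as_matrix()
    else: p,r=P(*frm)
    q,t=P(x,y,z,yaw)
    print('xyz',((r.T@(q-p))*1000).round(1),'dr',R.from_matrix(r.T@t).as_rotvec().round(3))
def st():
    s=get_state(); r=R.from_rotvec(s['tool_rot']).as_matrix()
    print('t',round(s['time'],2),'p',s['position'].round(4),'yaw',np.degrees(np.arctan2(r[1,0],r[0,0])).round(2),'F',s['ft_force'].round(1),'w',round(s['grip_width'],2))
E
python3 - <<'E'
from h import *
st(); move(.47,-.25,.25,34); move(.60,.04,.26,46,(.47,-.25,.25,34))
E
```

```text
t 0.15 p [ 0.236  -0.6052  0.2387] yaw 21.3 F [-0.2 -0.2 -0.2] w 1.0
xyz [ 347.1 -246.   -11. ] dr [-0.001 -0.    -0.222]
xyz [ 269.9 -167.7  -10. ] dr [ 0.     0.    -0.209]
```

Request:
send_rows(
  xyz=[
    [34,-24,-1],
    [68,-48,-2],
    [102,-72,-3],
    [136,-96,-4],
    [170,-120,-5],
    [204,-144,-6],
    [238,-168,-7],
    [272,-192,-8],
    [306,-216,-9],
    [340,-240,-10],
  ],
  dr=[
    [0,0,-0.022],
    [0,0,-0.044],
    [0,0,-0.066],
    [0,0,-0.088],
    [0,0,-0.11],
    [0,0,-0.132],
    [0,0,-0.154],
    [0,0,-0.176],
    [0,0,-0.198],
    [0,0,-0.22],
  ],
  jaw=0,
)

```text
time: 0.98
position: [0.4663, -0.2566, 0.2496]
tool_rot: [3.004, 0.917, -0.0]
ft_force: [0.2, -0.5, -0.0]
grip_width: 0.325
grip_force: 0.0
```

```bash
python3 -c "
from h import *
st(); move(.60,.04,.26,46)"
```

```text
t 0.98 p [ 0.4663 -0.2566  0.2496] yaw 33.96 F [ 0.2 -0.5 -0. ] w 0.32
xyz [ 276.6 -171.3  -10.6] dr [ 0.    0.   -0.21]
```

Request:
send_rows(
  xyz=[
    [31,-19,-1],
    [62,-38,-2],
    [93,-57,-4],
    [124,-76,-5],
    [155,-95,-6],
    [186,-114,-7],
    [217,-133,-8],
    [248,-152,-9],
    [276,-171,-10],
    [276,-171,-10],
  ],
  dr=[
    [0,0,-0.024],
    [0,0,-0.048],
    [0,0,-0.072],
    [0,0,-0.096],
    [0,0,-0.12],
    [0,0,-0.144],
    [0,0,-0.168],
    [0,0,-0.19],
    [0,0,-0.21],
    [0,0,-0.21],
  ],
)

```text
time: 1.82
position: [0.6, 0.0469, 0.2595]
tool_rot: [-2.88, -1.241, -0.005]
ft_force: [-1.5, 2.0, -0.4]
grip_width: 0.009
grip_force: 0.0
```

```bash
python3 -c "
from h import *
st(); im=get_image('wrist'); cv2.imwrite('pics/w1.png',im[...,::-1]); np.save('pics/w1K.npy',np.array([*cam('wrist')],dtype=object),allow_pickle=True)"
```

```text
t 1.82 p [0.6    0.0469 0.2595] yaw 46.61 F [-1.5  2.  -0.4] w 0.01
```

View pics/w1.png

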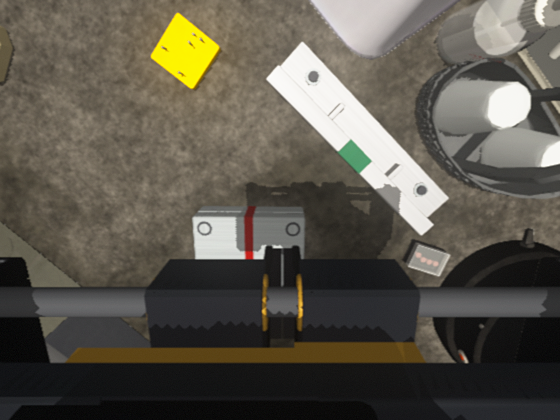

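The wrist view shows the fence's front top edge from (267,78) to (427,234), with green centred near (355,156). The flask's front top edge is near row 210, between (194,212) and (304,210), and the gripper hides the rest.

Run:
```python
from h import *
K,M=np.load('pics/w1K.npy',allow_pickle=True); KM=(K.astype(float),M.astype(float))
im=cv2.imread('pics/w1.png')[...,::-1].copy(); m=masks(im)
g=np.argwhere(m['green'])[:,::-1]; print(len(g),g.min(0),g.max(0))
w=(ray(g,.03,KM)*1000).astype(np.float32); print('green',w.mean(0),cv2.minAreaRect(w))
b=ray([(267,78),(427,234)],.03,KM); d=b[0]-b[1]; print(b,np.linalg.norm(d),b.mean(0),np.degrees(np.arctan2(-d[0],d[1])))
print('flask front top',ray([(194,216),(304,214),(250,215),(194,208),(304,208)],.05,KM))
st(); move(.4738,.1018,.10,46)
```

```text
517 [338 141] [370 172]
green [681.5954    10.072591] ((681.1775512695312, 10.500596046447754), (19.65039825439453, 34.21110534667969), 3.596031427383423)
[[ 0.66759525  0.13885511]
 [ 0.68530617 -0.12315952]] 0.26261253446026905 [0.67645071 0.0078478 ] 3.8670357395725863
flask front top [[0.50410077 0.08934367]
 [0.59667389 0.00463475]
 [0.55127279 0.04614965]
 [0.51115796 0.09571623]
 [0.60146567 0.00986546]]
t 1.87 p [0.5994 0.0429 0.2592] yaw 46.4 F [-0.3  0.7 -0.8] w 0.01
xyz [ -44.2 -131.2  159.5] dr [-0.002 -0.002  0.007]
```

Request:
send_rows(
  xyz=[
    [-10,-33,0],
    [-20,-66,0],
    [-32,-100,0],
    [-44,-135,0],
    [-44,-135,35],
    [-44,-135,75],
    [-44,-135,115],
    [-44,-135,155],
    [-44,-135,190],
    [-44,-135,210],
  ],
  dr=[
    [0,0,0],
    [0,0,0],
    [0,0,0],
    [0,0,0],
    [0,0,0],
    [0,0,0],
    [0,0,0],
    [0,0,0],
    [0,0,0],
    [0,0,0],
  ],
  jaw=0,
)

```text
time: 2.7
position: [0.4688, 0.0974, 0.0457]
tool_rot: [-2.893, -1.223, 0.009]
ft_force: [-0.6, -1.1, -0.3]
grip_width: 0.004
grip_force: 0.0
```

```bash
python3 -c "
from h import *
st(); move(.472,.1035,.026,46)"
```

```text
t 2.7 p [0.4688 0.0974 0.0457] yaw 45.83 F [-0.6 -1.1 -0.3] w 0.0
xyz [ 6.7 -1.9 19.6] dr [-0.003  0.005 -0.003]
```

Request:
send_rows(
  xyz=[
    [5,-2,10],
    [5,-2,20],
    [5,3,20],
    [5,8,20],
    [5,13,20],
    [5,18,20],
    [4,23,20],
    [4,28,20],
    [3,32,20],
    [2,36,20],
  ],
  dr=[
    [0,0,0],
    [0,0,0],
    [0,0,0],
    [0,0,0],
    [0,0,0.02],
    [0,0,0.07],
    [0,0,0.12],
    [0,0,0.17],
    [0,0,0.21],
    [0,0,0.25],
  ],
)

```text
time: 3.53
position: [0.5001, 0.0771, 0.0308]
tool_rot: [-3.023, -0.851, -0.004]
ft_force: [-0.6, 4.6, -0.4]
grip_width: 0.005
grip_force: 1.9
```

Run:
```python
from h import *
st(); im=get_image('top'); cv2.imwrite('pics/t2.png',cv2.resize(im[150:300,190:410],None,fx=3.6,fy=3.6,interpolation=cv2.INTER_CUBIC)[...,::-1])
KM=cam('top'); r,rect,_=flask(im,KM,np.array([.53,.03])); u=np.linalg.svd(r-r.mean(0))[2][0]; print(r.mean(0),np.degrees(np.arctan2(u[1],u[0])),rect)
```

```text
t 3.53 p [0.5001 0.0771 0.0308] yaw 31.46 F [-0.6  4.6 -0.4] w 0.0Traceback (most recent call last):
  File "<stdin>", line 3, in <module>
  File "h.py", line 27, in flask
    i=max(ok,key=lambda i:st[i,4]); pr=np.argwhere(l==i)[:,::-1].astype(float)
ValueError: max() iterable argument is empty
```

View pics/t2.png

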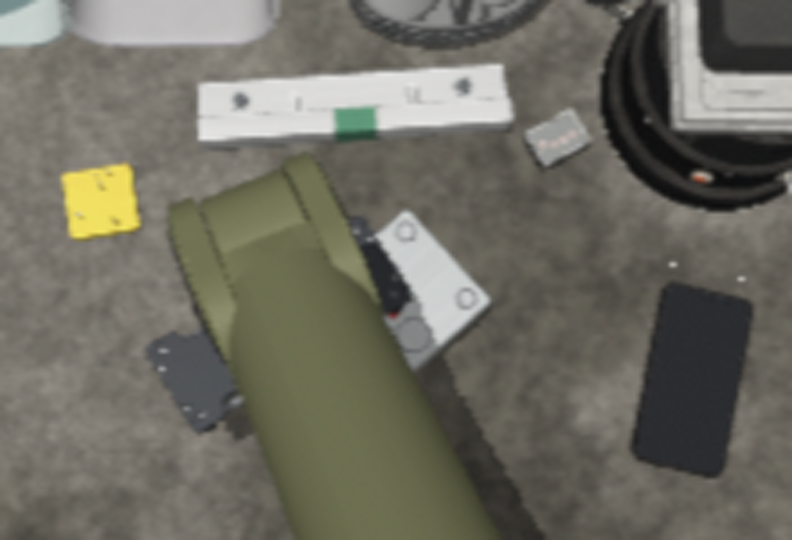

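Request:
send_rows(
  xyz=[
    [0,-8,0],
    [0,-18,-10],
    [0,-18,-50],
    [0,-18,-90],
    [0,-18,-130],
    [-15,6,-160],
    [-40,35,-190],
    [-65,65,-215],
    [-90,90,-219],
    [-103,97,-219],
  ],
  dr=[
    [0,0,0],
    [0,0,0],
    [0,0,0],
    [0,0,0],
    [0,0,0],
    [0,0,-0.04],
    [0,0,-0.08],
    [0,0,-0.12],
    [0,0,-0.16],
    [0,0,-0.18],
  ],
  jaw=87,
)

```text
time: 4.42
position: [0.4624, -0.0653, 0.2525]
tool_rot: [2.929, 1.118, 0.006]
ft_force: [0.3, -0.7, -0.7]
grip_width: 0.682
grip_force: 0.0
```

Request:
send_rows(
  xyz=[
    [0,0,0],
    [0,0,0],
    [0,0,0],
    [0,0,0],
    [0,0,0],
    [0,0,0],
    [0,0,0],
    [0,0,0],
    [0,0,0],
    [0,0,0],
  ],
  dr=[
    [0,0,0],
    [0,0,0],
    [0,0,0],
    [0,0,0],
    [0,0,0],
    [0,0,0],
    [0,0,0],
    [0,0,0],
    [0,0,0],
    [0,0,0],
  ],
)

```text
time: 5.25
position: [0.4621, -0.0604, 0.2484]
tool_rot: [-2.933, -1.124, 0.0]
ft_force: [0.7, 0.7, 1.5]
grip_width: 1.002
grip_force: 0.0
```

Run:
```python
from h import *
st(); K,M=cam('wrist'); np.savez('pics/w2.npz',K=K,M=M); im=get_image('wrist'); cv2.imwrite('pics/w2.png',im[...,::-1])
```

```text
t 5.25 p [ 0.4621 -0.0604  0.2484] yaw 41.94 F [0.7 0.7 1.5] w 1.0
```

View pics/w2.png

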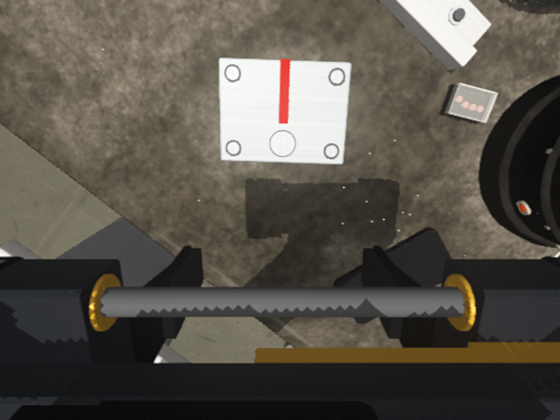

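The flask's top shows clearly, with corners near (220,58), (351,63), (344,164) and (220,163), and the stripe running from (285,58) to (284,123).

```bash
cat >> h.py <<'E'
def wpose(save=None):
    KM=cam('wrist'); im=get_image('wrist')
    if save: cv2.imwrite(save,im[...,::-1])
    return wp(im,KM)
def wp(im,KM):
    r,rect,_=flask(im,KM); P=cv2.boxPoints(rect)/1000
    u=np.linalg.svd(r-r.mean(0))[2][0]; c=np.array(rect[0])/1000
    if u@(r.mean(0)-c)<0: u=-u
    e=sorted([(P[(i+1)%4]-P[i]) for i in range(4)],key=lambda d:-d@u/np.linalg.norm(d))[0]
    yaw=np.degrees(np.arctan2(e[1],e[0]))
    print('flask c',c.round(4),'yaw edge',yaw.round(1),'stripe',np.degrees(np.arctan2(u[1],u[0])).round(1),'size',np.round(rect[1],1))
    return c,yaw
E
python3 - <<'E'
from h import *
z=np.load('pics/w2.npz'); im=cv2.imread('pics/w2.png')[...,::-1].copy(); KM=(z['K'],z['M'])
wp(im,KM)
w=ray([(220,58),(351,63),(344,164),(220,163),(285,58)],.05,KM); print(w.round(4),w[:4].mean(0)); 
for i in range(4):
    d=w[(i+1)%4]-w[i]; print(np.linalg.norm(d).round(4),np.degrees(np.arctan2(d[1],d[0])).round(1))
E
```

```text
flask c [ 5.175e-01 -5.000e-04] yaw edge 46.9 stripe 40.0 size [117.3 156. ]
[[ 0.5192  0.0718]
 [ 0.6008 -0.0256]
 [ 0.5269 -0.09  ]
 [ 0.4402  0.008 ]
 [ 0.5612  0.025 ]] [ 0.52175684 -0.00894542]
0.127 -50.1
0.098 -138.9
0.1309 131.5
0.1016 38.9
```

Request:
send_rows(
  xyz=[
    [2,0,30],
    [4,0,65],
    [6,0,100],
    [7,0,135],
    [7,0,165],
    [7,0,190],
    [7,0,208],
    [7,0,218],
    [7,0,218],
    [7,0,218],
  ],
  dr=[
    [0,0,0.01],
    [0,0,0.02],
    [0,0,0.028],
    [0,0,0.028],
    [0,0,0.028],
    [0,0,0.028],
    [0,0,0.028],
    [0,0,0.028],
    [0,0,0.028],
    [0,0,0.028],
  ],
)

```text
time: 6.13
position: [0.4676, -0.0558, 0.0308]
tool_rot: [-2.949, -1.083, -0.0]
ft_force: [0.8, 0.6, 0.8]
grip_width: 0.999
grip_force: 0.0
```

Run:
```python
from h import *
st()
for f in (.1,.2,.3,.4,.5,.6):
    rx,ry=-59.5,65; print(f,rx*(np.cos(f)-1)+ry*np.sin(f), rx*np.sin(f)-ry*(np.cos(f)-1))
```

```text
t 6.13 p [ 0.4676 -0.0558  0.0308] yaw 40.33 F [0.8 0.6 0.8] w 1.0
0.1 6.786424248001294 -5.6153590335579535
0.2 14.099545120125102 -10.52515274198685
0.3 21.866292330013515 -14.680324089514091
0.4 30.009063106890622 -18.039355977552237
0.5 38.44649757679602 -20.56868606982431
0.6 47.09429168355143 -22.243042136133695
```

Request:
send_rows(
  xyz=[
    [5,0,3],
    [10,0,3],
    [13,0,3],
    [16,-3,3],
    [20,-5.5,3],
    [23,-8,3],
    [27,-10.5,3],
    [31,-13,3],
    [35,-14.5,3],
    [39,-16.5,3],
  ],
  dr=[
    [0,0,0],
    [0,0,0],
    [0,0,0],
    [0,0,0.05],
    [0,0,0.1],
    [0,0,0.15],
    [0,0,0.2],
    [0,0,0.25],
    [0,0,0.3],
    [0,0,0.35],
  ],
)

```text
time: 6.97
position: [0.4846, -0.0189, 0.0279]
tool_rot: [3.092, 0.549, -0.008]
ft_force: [-6.9, -2.5, 6.8]
grip_width: 1.003
grip_force: 3.9
```

Run:
```python
from h import *
st(); K,M=cam('wrist'); np.savez('pics/w3.npz',K=K,M=M); im=get_image('wrist'); cv2.imwrite('pics/w3.png',im[...,::-1])
```

```text
t 6.97 p [ 0.4846 -0.0189  0.0279] yaw 20.15 F [-6.9 -2.5  6.8] w 1.0
```

View pics/w3.png

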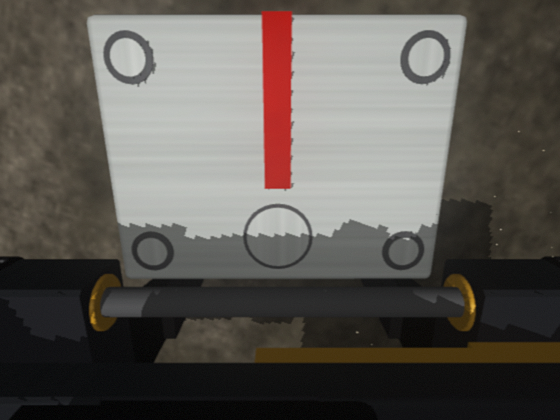

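The flask sits square on both fingers. Its front corners are at (90,17) and (465,17), its back corners at (123,278) and (434,278), and the stripe is at column 277.

Run:
```python
from h import *
z=np.load('pics/w3.npz'); w=ray([(90,16),(465,16),(434,278),(123,278)],.05,(z['K'],z['M'])); c=w.mean(0); d=w[0]-w[1]
yaw=np.degrees(np.arctan2(-d[0],d[1])); print(w,c,yaw,np.linalg.norm(d)); st()
F=np.array([.6725,.0145]); a=np.radians(3); ex=np.array([np.cos(a),np.sin(a)]); ey=np.array([-ex[1],ex[0]])
print('in fence frame', (c-F)@ex,(c-F)@ey, yaw-3)
s=get_state(); b=np.radians(yaw); print('tcp->centre in flask frame',np.array([[np.cos(b),np.sin(b)],[-np.sin(b),np.cos(b)]])@(c-s['position'][:2]))
```

```text
[[ 0.56505912  0.07918818]
 [ 0.60829141 -0.03854738]
 [ 0.51772376 -0.07468174]
 [ 0.47269518  0.04807375]] [0.54094237 0.0035082 ] 20.163146612090355 0.12542205720892952
t 7.02 p [ 0.4856 -0.0178  0.0279] yaw 20.02 F [-2.5 -2.6 -0.5] w 1.0
in fence frame -0.13195260400725103 -0.004091537865034936 17.163146612090355
tcp->centre in flask frame [0.0593483  0.00094261]
```

Request:
send_rows(
  xyz=[
    [3.3,-2.9,0],
    [6.8,-5.6,0],
    [10.4,-8.2,0],
    [14.1,-10.5,0],
    [17.9,-12.7,0],
    [21.9,-14.7,0],
    [28,-12.9,0],
    [35,-10.7,0],
    [42,-8.5,0],
    [48,-6.7,0],
  ],
  dr=[
    [0,0,0.05],
    [0,0,0.1],
    [0,0,0.15],
    [0,0,0.2],
    [0,0,0.25],
    [0,0,0.3],
    [0,0,0.3],
    [0,0,0.3],
    [0,0,0.3],
    [0,0,0.3],
  ],
)

```text
time: 7.85
position: [0.5274, 0.0052, 0.0275]
tool_rot: [3.14, 0.086, -0.007]
ft_force: [-8.1, -0.0, 5.2]
grip_width: 1.0
grip_force: 3.8
```

Run:
```python
from h import *
st(); K,M=cam('wrist'); np.savez('pics/w4.npz',K=K,M=M); im=get_image('wrist'); cv2.imwrite('pics/w4.png',im[...,::-1])
```

```text
t 7.85 p [0.5274 0.0052 0.0275] yaw 3.15 F [-8.1 -0.   5.2] w 1.0
```

View pics/w4.png

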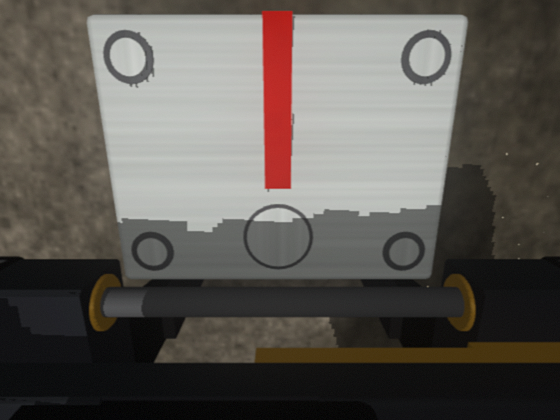

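The flask is still square on the fingers with its stripe at column 277. The fence is not in view yet, about 35 mm ahead.

Request:
send_rows(
  xyz=[
    [3,0,0],
    [7,0,0],
    [11,0,0],
    [15,0,0],
    [18,0,0],
    [21,0,0],
    [24,0,0],
    [26,0,0],
    [28,0,0],
    [28,0,0],
  ],
  dr=[
    [0,0,0],
    [0,0,0],
    [0,0,0],
    [0,0,0],
    [0,0,0],
    [0,0,0],
    [0,0,0],
    [0,0,0],
    [0,0,0],
    [0,0,0],
  ],
)

```text
time: 8.73
position: [0.5556, 0.0066, 0.0274]
tool_rot: [3.14, 0.086, -0.005]
ft_force: [-5.4, -0.3, 1.7]
grip_width: 1.0
grip_force: 2.7
```

Run:
```python
from h import *
st(); K,M=cam('wrist'); np.savez('pics/w5.npz',K=K,M=M); im=get_image('wrist'); cv2.imwrite('pics/w5.png',im[...,::-1])
m=masks(im)
g=np.argwhere(m['green'])[:,::-1]; print(len(g), g.min(0) if len(g) else '')
```

```text
t 8.73 p [0.5556 0.0066 0.0274] yaw 3.12 F [-5.4 -0.3  1.7] w 1.0
711 [231   0]
```

Run:
```python
from h import *
im=cv2.imread('pics/w5.png')[...,::-1].copy(); z=np.load('pics/w5.npz'); KM=(z['K'],z['M']); m=masks(im)
for r in (0,3,6): 
    g=np.where(m['green'][r])[0]; d=np.where(m['red'][r+14])[0]; print(r,g[[0,-1]] if len(g) else None,d[[0,-1]])
for c in (120,180,240,310,380,430): 
    print(c,im[:24,c].mean(1).round().astype(int))
```

```text
0 [231 323] [262 292]
3 [231 323] [263 291]
6 [231 323] [263 291]
120 [189 187 180 168 153 131 100  78  75  76  76  76  73  76 106 152 163 167
 172 176 181 184 184 183]
180 [192 193 184 171 159 143 107  81  78  79  77  78  76  78 111 154 165 168
 174 178 184 187 187 185]
240 [ 95  94  93  95  96  95  81  56  45  49  48  50  48  54  99 152 163 166
 172 179 182 185 184 183]
310 [ 91  91  92  92  95  94  89  57  45  46  46  48  45  52  96 151 163 164
 170 176 180 184 183 180]
380 [198 198 195 183 171 157 131  99  79  78  81  77  79  81 109 151 163 165
 170 175 180 184 183 180]
430 [199 198 197 184 171 158 135 100  80  76  76  76  73  76 103 147 158 162
 169 173 177 180 181 179]
```

View pics/w5.png

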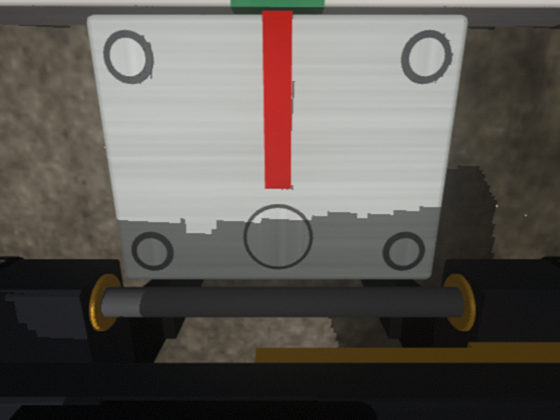

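The fence is now in view. Its green band spans columns 231–323 with the stripe centred at 277, and the edges are parallel.

Request:
send_rows(
  xyz=[
    [0.7,0,0],
    [1.4,0,0],
    [2.1,0,0],
    [2.8,0,0],
    [3.5,0,0],
    [4,0,0],
    [4.5,0,0],
    [5,0,0],
    [5.5,0,0],
    [6,0,0],
  ],
  dr=[
    [0,0,0],
    [0,0,0],
    [0,0,0],
    [0,0,0],
    [0,0,0],
    [0,0,0],
    [0,0,0],
    [0,0,0],
    [0,0,0],
    [0,0,0],
  ],
)

```text
time: 9.62
position: [0.5608, 0.0069, 0.0274]
tool_rot: [3.14, 0.086, -0.008]
ft_force: [-7.9, -0.4, 3.8]
grip_width: 1.002
grip_force: 3.7
```

Request:
send_rows(
  xyz=[
    [0.3,0,0],
    [0.6,0,0],
    [0.9,0,0],
    [1.2,0,0],
    [1.5,0,0],
    [1.8,0,0],
    [2.1,0,0],
    [2.4,0,0],
    [2.7,0,0],
    [3,0,0],
  ],
  dr=[
    [0,0,0],
    [0,0,0],
    [0,0,0],
    [0,0,0],
    [0,0,0],
    [0,0,0],
    [0,0,0],
    [0,0,0],
    [0,0,0],
    [0,0,0],
  ],
)

```text
time: 10.45
position: [0.5625, 0.007, 0.0274]
tool_rot: [3.14, 0.086, -0.012]
ft_force: [-11.7, -0.4, 8.5]
grip_width: 1.0
grip_force: 6.1
```

Request:
send_rows(
  xyz=[
    [0.3,0,0],
    [0.6,0,0],
    [0.9,0,0],
    [1.2,0,0],
    [1.5,0,0],
    [1.8,0,0],
    [2.1,0,0],
    [2.4,0,0],
    [2.7,0,0],
    [3,0,0],
  ],
  dr=[
    [0,0,0],
    [0,0,0],
    [0,0,0],
    [0,0,0],
    [0,0,0],
    [0,0,0],
    [0,0,0],
    [0,0,0],
    [0,0,0],
    [0,0,0],
  ],
)

```text
time: 11.28
position: [0.5625, 0.007, 0.0274]
tool_rot: [3.139, 0.085, -0.023]
ft_force: [-21.0, -1.3, 16.9]
grip_width: 0.998
grip_force: 10.5
```

Run:
```python
from h import *
st(); print(get_state()['torque']); im=get_image('wrist'); cv2.imwrite('pics/w6.png',im[...,::-1]); m=masks(im)
for r in (0,3,6): 
    g=np.where(m['green'][r])[0]; d=np.where(m['red'][r+14])[0]; print(r,g[[0,-1]] if len(g) else None,d[[0,-1]])
for c in (120,180,240,310,380,430): 
    print(c,im[:24,c].mean(1).round().astype(int))
```

```text
t 11.28 p [0.5625 0.007  0.0274] yaw 3.11 F [-21.   -1.3  16.9] w 1.0
[-0.18622541  4.00310493  0.0191949 ]
0 [231 323] [262 292]
3 [231 323] [262 291]
6 [231 323] [263 291]
120 [197 195 194 196 196 198 199 200 199 198 198 198 188 152 144 157 167 172
 176 181 185 187 185 185]
180 [197 198 198 196 197 198 198 200 202 201 199 199 191 154 146 161 168 174
 179 184 189 189 188 185]
240 [ 95  98  98  97  97  98  96  97  99 100  99  99  95 102 140 161 168 170
 175 181 187 188 184 185]
310 [ 95  95  95  95  97  96  95  96  95  97  96  94  96  97 133 157 165 168
 175 180 184 186 185 182]
380 [202 202 201 201 202 202 203 204 204 204 205 206 204 176 144 153 164 169
 175 180 184 186 185 183]
430 [201 200 202 201 201 202 202 203 203 204 204 207 203 174 140 151 160 167
 173 177 181 183 182 180]
```

The push has stalled at 21 N with no visible gap along the whole front, so it's flush. I'll back straight off and lift clear.

Request:
send_rows(
  xyz=[
    [-3,0,0],
    [-6,0,0],
    [-10,0,0],
    [-16,0,0],
    [-25,0,0],
    [-35,0,0],
    [-45,0,-10],
    [-45,0,-40],
    [-45,0,-75],
    [-45,0,-110],
  ],
  dr=[
    [0,0,0],
    [0,0,0],
    [0,0,0],
    [0,0,0],
    [0,0,0],
    [0,0,0],
    [0,0,0],
    [0,0,0],
    [0,0,0],
    [0,0,0],
  ],
)

```text
time: 12.17
position: [0.5225, 0.0046, 0.1381]
tool_rot: [-3.14, -0.085, 0.003]
ft_force: [1.0, -0.7, 0.1]
grip_width: 0.999
grip_force: 0.0
```

Request:
send_rows(
  xyz=[
    [-5,0,-30],
    [-10,0,-60],
    [-15,0,-90],
    [-20,0,-120],
    [-20,0,-120],
    [-20,0,-120],
    [-20,0,-120],
    [-20,0,-120],
    [-20,0,-120],
    [-20,0,-120],
  ],
  dr=[
    [0,0,0],
    [0,0,0],
    [0,0,0],
    [0,0,0],
    [0,0,0],
    [0,0,0],
    [0,0,0],
    [0,0,0],
    [0,0,0],
    [0,0,0],
  ],
)

```text
time: 13.0
position: [0.5036, 0.0035, 0.2562]
tool_rot: [-3.14, -0.085, 0.004]
ft_force: [1.0, -0.4, 1.1]
grip_width: 1.0
grip_force: 0.0
```

Run:
```python
from h import *
st(); im=get_image('wrist'); cv2.imwrite('pics/w7.png',im[...,::-1])
```

```text
t 13.0 p [0.5036 0.0035 0.2562] yaw 3.09 F [ 1.  -0.4  1.1] w 1.0
```

View pics/w7.png

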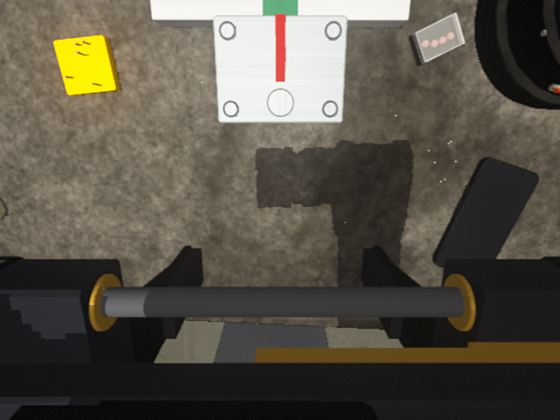

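The flask is flush on the fence. The stripe, at column 280, is centred in the green band (263–297), the neighbouring objects look undisturbed and the gripper is clear.

```bash
python3 -c "
from bench import *
print(close_job())"
```

```text
the job is handed in; nothing more can be done
None
```

The flask's striped front is flush against the fence with the red stripe centred in the green band, as the last wrist picture shows; the job was handed in at about 13 s, and no verdict came back.

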